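Read the trolley wheel's tyre pressure

TASK

Check the tyre of the trolley wheel: take the blue tyre gauge from its black rest, press its mouth straight down over the brass valve until it is firmly seated, and hold it there for about a second, with some 15 newtons, while the air drives the white rod out; more than 20 newtons would hurt the valve. Then lay the gauge back in its rest the way it lay, rod still out so that the reading can be noted. Do not touch the rod, and leave the wheel and everything else on the desk where they are.

Things in the scene. Friction and masses are not known exactly. Their poses are not given: they have to be found in the camera images.
- gauge: Stick tyre gauge, loose, 0.2 kg, in its rest. Origin: centre of the round mouth of its black chuck, facing down; z up out of the chuck, x along the barrel to the rod's end. Barrel: steel tube 16 mm thick, axis at z = +40 mm, from x = -54 mm (rubber tail) to x = +107 mm. The chuck is 24 mm wide at the mouth, 17 mm above.
- gauge_head (a point): Centre of the gauge's blue head block, straight above the chuck, 40 mm above the mouth: the place to grip. The block is 36 mm long along the barrel, 20 mm across, 24 mm high.
- chuck_seat (a point): Rubber seat inside the chuck, 16 mm above the mouth. The mouth is a funnel 17 mm wide that narrows to a 10.7 mm bore 7 mm up. A feeler meets the valve's pin when the stem's top is 8 mm in, the seat when it is 16 mm in, a hard stop at about 20 mm. The seat yields 1 mm per 9 N.
- reading (a joint): How far the gauge's rod is out, in m: 0 is fully in, at most 0.044. While the gauge is seated the tyre's pressure drives it out to something between 10 and 40 mm, more for a harder tyre; friction keeps it out when the gauge is lifted off.
- gauge_rod: The gauge's white graduated rod, 6.4 mm thick, with a yellow end button 10 mm wide, coming out of the barrel's +x end. Its frame equals the gauge's when the rod is in, and moves with the rod along x.
- wheel: Trolley wheel lying flat on its side, loose, about 1.4 kg: black tyre of diameter 200 mm and 50 mm width on a red rim. Origin: centre of its underside, z up. The tyre's highest ring is at z = 50 mm, 75 mm from the centre; the red hub, diameter 33 mm, also ends at 50 mm; the rim between them lies at 27 mm. The valve stands at x = +35 mm, y = 0.
- valve_foot (a point): Centre of the top of the valve's black rubber foot, fixed in the rim 40 mm above the wheel's underside. Out of it stands the brass stem, 7.8 mm thick with a rounded top. Held in rubber, it yields sideways under about 1 N and stays as bent. Pushing its pin in takes 7 to 10 N at any depth, by the tyre's pressure; all further push goes into the gauge's seat.
- valve_line (a point): Point of the wheel 26 mm straight above valve_foot: where the stem's top would be if it stood straight and at middle height. The stem itself stands up to 9 mm higher or lower and its top leans up to 4 mm off to a side, differently each time; neither is reported, so it must be seen or felt.
- rest: Black plastic rest, fixed to the desk: plate 160 mm along x, 66 mm along y, 6 mm thick, with two V-shaped saddles 8 mm thick at x = -63 mm and x = +50 mm, 40 mm wide over their tops at z = 56 mm. Origin: centre of its underside. The gauge lies in the saddles with its chuck down, its barrel along the rest's x and its rod end at +x.
- rest_seat (a point): Where the centre of the gauge's mouth is when the gauge lies in the rest: rest x = -20 mm, y = 0, z = +10 mm.
- ink_bottle: Small black ink bottle with a pale label, 46 mm wide, 64 mm high, standing. Bystander. Origin: centre of its underside.
- staples_a: Carton of staples, red and white, 38 x 64 x 22 mm. Bystander. Origin: centre of its underside.

How it is judged:
By the outcome, as a careful person would: the job done as asked, in the order asked, and still so for the second after the job is handed in, with the robot touching nothing.
It also fails if it takes over 56 s, if anything falls off the work surface, if the arm or the gripper's body presses on something with over 40 N, if the wrist force passes 120 N, or if a joint passes its speed limit or range.

ROBOT

A 6-joint arm with a two-finger parallel gripper is mounted at the origin on the work surface; the furniture and walls round the work are solid. World frame = base frame: x ahead of the robot, y to its left, z up, the work surface at z = 0. Lengths are in m, angles in degrees, forces in N, time in s.
With the tool pointing down it reaches from about 0.35 to 0.875 m from the base axis. Payload 4.2 kg.
Tool frame: the origin (TCP) lies midway between the tips of the shut fingers; the grasp point (between the pads) lies 19 mm behind it (r.pinch_z is the distance from the TCP to the grasp point, in m); z points along the fingers, y is the line along which they close (so a half turn about z gives the same grasp; the last joint's range is limited). The gripper opens to 87 mm and grips with 3 to 60 N. Pads are 19 mm wide; open, the fingers measure 117 mm over their backs; the gripper's body (75 mm by 190 mm) begins 51 mm behind the grasp point.
Start: joints at [-52.792, 22.042, 0.453, 0, -68.411, -14.817], TCP at [0.238, -0.578, 0.223] pointing down, gripper open.
Joint ranges: [-179.83, 179.83], [-69.29, 118.12], [-61.27, 80.66], [-181.25, 117.63], [-171.15, -9.14], [-177.46, 177.46]. Speed limits (degrees/s): [159.86, 159.86, 180, 180, 180, 180].

INTERFACE

Orientations are given as a 3x3 rotation matrix whose columns are the frame's x, y, z axes.
In Python, from station import r, imaging, models gives the robot as it stands. The module is installed in compiled form; this text tells all that it offers.
- The arm moves only by the tool apply_moves, never from a script. Its argument "moves" is a list of rows, each a list of 2 entries, a list of its own where there are three numbers: the shift along the tool's x, y, z in m, then the turn about the tool's z in degrees. A call has 1 to 5 rows; each row shifts and turns the commanded pose from where the row before left it, along the tool's axes as they then stand; what a row does not reach is not made up. A row lasts 1/12 s, in which the tool goes at most 41.7 mm and 7.16 degrees, less where a joint would pass 70% of its speed; a pose out of reach is approached as far as the arm can. A call is refused whole if a number of a shift passes 0.0417 or a number of a turn 7.16, either way. A call with a gripper value outside its range is refused whole. "hand" is the finger opening in m, from 0 to 0.087, set as the call begins (left out, the last holds). The fingers move at their own pace and stop on an object; the grip force is fixed at half the most. Time passes only in rows, so rows that do not move let the fingers close. It gives the time, the measured TCP pose, the force, the opening and the grip force at its end, in the units of the state.
- r.sense(): the state, without advancing time (a new reading comes with each control period).
- imaging.capture(name): name is "side" or "top"; returns a dict with "frame" (480x640x3 uint8, blue, green, red), "intrinsics" (3x3 intrinsics, pixels), "eye" and "orientation" of the camera in the world. Camera axes: x right, y down, z forward; pixel columns grow to the right and rows downward; lengths in m; the calibration is good to about 2 mm. A picture is of the moment at which its call begins. There is no depth.
- r.finish_job(): hands the job in; it is judged then, once.
Trained networks look in a picture, given as the dict that the camera call returned (one of the last four; its "shot" number tells which), for a name from the list of things; names that differ only in an ending like _2 or _b are one class to them, and where a whole thing is asked for, a point or a joint stands for the part that bears it (a point fixed in the world has none). Each returns a list of dicts, best first, with "confidence" (0 to 1); they miss things now and then, are a little off and sometimes report something else, mostly with a low value. They report only what shows in the picture. A call takes as long as a camera call.
- models.cut_out(picture, target): "region" (480x640 bool, what is visible of it) and "extent" ([left, top, width, height] as shares, 0 to 1, of the picture: columns of its width, rows of its height, round what is visible of it).
- models.place_of(picture, target): "at" ([column, row] as shares, 0 to 1, of the picture: columns of its width, rows of its height: a listed point, or the origin of a listed thing).
The state is a dict: "time_s": time; "joints": joint angles; "joint_velocities": joint speeds; "effort": joint torques, N m; "tcp_pos": TCP position; "ee_rot": TCP orientation; "wrist_force": force on the tool from outside, world axes, zero at the start; "moment": the same for the moment, N m; "gripper_width": opening from 0.0 (shut) to 1.0 (fully open); "gripper_force": force on a finger pad.
Only numpy, scipy, OpenCV 4.12 (cv2) and the standard library are available. Lean on these libraries where they do the work, as an engineer would, in place of code of your own. Each camera call takes 0.05 s, during which the arm holds its last target. There are 200 camera calls.

## Working session

There is one attempt and no reset: what is moved stays moved. The work goes in short steps, Python scripts to look and compute and a tool call to move; the robot and the scene stay as the last step left them, time stands still between calls to the robot, and variables do not carry over. Pictures are saved under pics/ and viewed, at most 10 in all, crops included, and the job is handed in when it is done.

Besides the shell and the picture viewer there is one more tool, called after "Request:" in YAML: its name, and indented under it one key for each argument. apply_moves: Moves the arm, as the interface text tells. Its arguments: {"type":"object","properties":{"moves":{"type":"array"},"hand":{"type":"number"}},"required":["moves"]}

```bash
mkdir -p pics
cat > h.py <<'E'
import numpy as np, cv2
from station import r, imaging, models
def proj(c,P):
    R=np.array(c["orientation"]);p=(np.atleast_2d(P)-np.array(c["eye"]))@R
    q=p@np.array(c["intrinsics"]).T
    return q[:,:2]/q[:,2:]
def ray(c,uv):
    K=np.array(c["intrinsics"]);d=np.linalg.solve(K,[uv[0],uv[1],1.]);d=np.array(c["orientation"])@d
    return np.array(c["eye"]),d/np.linalg.norm(d)
def tri(a,ua,b,ub):
    e1,d1=ray(a,ua);e2,d2=ray(b,ub)
    A=np.stack([d1,-d2],1);s=np.linalg.lstsq(A,e2-e1,rcond=None)[0]
    p,q=e1+s[0]*d1,e2+s[1]*d2
    return (p+q)/2,np.linalg.norm(p-q)
def onz(c,uv,z):
    e,d=ray(c,uv);return e+d*(z-e[2])/d[2]
def at(c,n):
    l=models.place_of(c,n)
    return (np.array(l[0]["at"])*[640,480],l[0]["confidence"]) if l else (None,0)
E
python3 - <<'E'
from h import *
np.set_printoptions(precision=4,suppress=True)
T=imaging.capture("top");S=imaging.capture("side")
cv2.imwrite("pics/t0.png",T["frame"]);cv2.imwrite("pics/s0.png",S["frame"])
for c in(T,S):print(c["eye"],np.array(c["orientation"]).tolist(),c["intrinsics"])
for n in["gauge","gauge_head","chuck_seat","gauge_rod","wheel","valve_foot","valve_line","rest","rest_seat","ink_bottle","staples_a"]:
    a,ca=at(T,n);b,cb=at(S,n)
    print(n,a,round(ca,2),b,round(cb,2),*(tri(T,a,S,b) if a is not None and b is not None else ()))
s=r.sense();print(s["time_s"],s["tcp_pos"],s["ee_rot"],s["wrist_force"],r.pinch_z)
E
```

```text
[ 0.4743 -0.0023  0.9156] [[0.030181462981990096, -0.9963825671851518, 0.07944091579150411], [-0.9994069372781258, -0.028763623760334662, 0.018932186047315506], [-0.016578691523247906, -0.07996520341811185, -0.9966597780735797]] [[569.6461   0.     319.6074]
 [  0.     569.6461 240.0899]
 [  0.       0.       1.    ]]
[ 0.5662 -0.6892  0.5905] [[0.9990076375240162, 0.029025904998539607, -0.033782199568705054], [0.04448241484624935, -0.6119288834778156, 0.7896609122497074], [0.0022483189565176798, -0.7903799962072735, -0.6126127705633144]] [[447.4775   0.     325.1992]
 [  0.     447.4775 245.1026]
 [  0.       0.       1.    ]]
gauge [216.128 264.   ] 0.62 [312.512 210.096] 0.74 [0.5014 0.1763 0.0206] 0.003624142007760906
gauge_head None 0 [310.528 198.192] 0.65
chuck_seat [210.368 269.376] 0.62 [308.608 205.2  ] 0.66 [0.4922 0.1832 0.0293] 0.004078394405513446
gauge_rod None 0 None 0
wheel [438.528 264.192] 0.93 [305.728 333.216] 0.85 [ 0.5126 -0.1766  0.0004] 0.0028423833961068283
valve_foot [447.296 246.288] 0.7 [327.616 319.296] 0.9 [ 0.5444 -0.1813  0.0412] 0.008678211836568656
valve_line [448.    244.608] 0.66 [324.416 307.008] 0.9 [ 0.542  -0.1775  0.0662] 0.0025181786308960284
rest [206.784 256.416] 0.67 [318.528 209.424] 0.84 [0.5138 0.1937 0.0114] 0.002659605618767697
rest_seat [208.192 265.392] 0.81 [314.496 209.52 ] 0.83 [0.502  0.1909 0.0124] 0.0022885040814878935
ink_bottle [327.488 188.976] 0.75 [375.168 266.496] 0.71 [0.6345 0.0049 0.0001] 0.007114328034228918
staples_a [330.88  241.488] 0.59 [331.2   267.792] 0.71 [ 0.5473 -0.003   0.0003] 0.0035625997860966514
1.2 [ 0.2381 -0.5778  0.2225] [[-0.9246 -0.381  -0.    ]
 [-0.381   0.9246  0.    ]
 [ 0.      0.     -1.    ]] [ 0.6852 -0.5802  0.0255] 0.0187
```

View pics/t0.png

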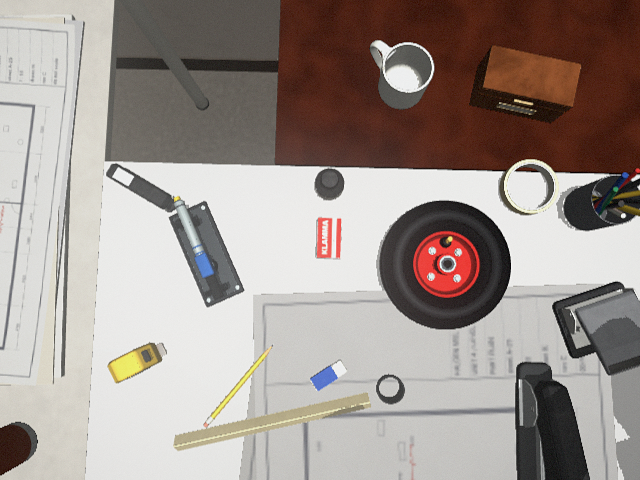

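View pics/s0.png

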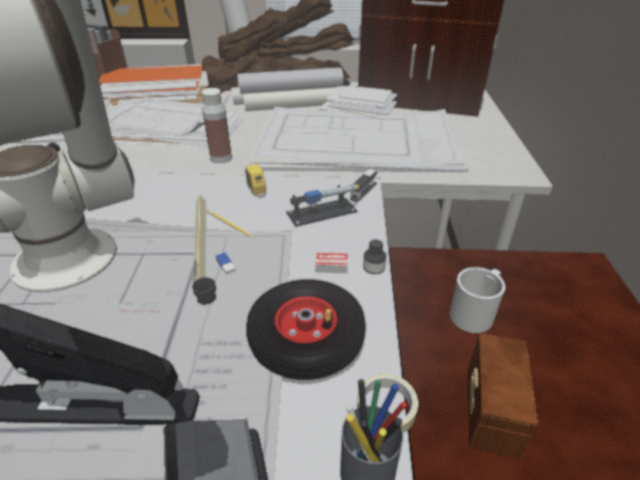

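The top view shows the gauge with its blue head at (204,263) and its rod end near (178,200), close to an unlisted black object. The wheel is at (446,264) and the brass valve at (447,241). In the side view the head is at (314,196) and the valve at (327,318). I'll zoom in on both and measure by colour.

Run:
```python
from h import *
np.set_printoptions(precision=4,suppress=True)
T=imaging.capture("top");S=imaging.capture("side")
def crop(c,x,y,w,h):return cv2.resize(c["frame"][y:y+h,x:x+w],(400,300),interpolation=cv2.INTER_CUBIC)
im=np.vstack([np.hstack([crop(T,100,160,160,120),crop(S,270,165,120,90)]),np.hstack([crop(T,410,220,64,48),crop(S,295,290,64,48)])])
cv2.imwrite("pics/z0.png",im)
def comp(c,lo,hi,box):
    x,y,w,h=box;m=cv2.inRange(cv2.cvtColor(c["frame"],cv2.COLOR_BGR2HSV),lo,hi);k=np.zeros_like(m);k[y:y+h,x:x+w]=m[y:y+h,x:x+w]
    ys,xs=np.nonzero(k);P=np.c_[xs,ys].astype(float);mu=P.mean(0);u,s,v=np.linalg.svd(P-mu);return len(P),mu,v[0],P.min(0),P.max(0)
blue=((100,120,60),(125,255,255));brass=((18,90,60),(32,255,255))
B=[comp(T,*blue,(160,220,80,80)),comp(S,*blue,(290,175,60,45))]
V=[comp(T,*brass,(430,225,40,30)),comp(S,*brass,(310,295,40,40))]
Y=[comp(T,*brass,(150,180,50,40)),comp(S,*brass,(340,165,60,40))]
for n,q in(("blue",B),("brass",V),("button",Y)):
    for e in q:print(n,*e)
    print(tri(T,q[0][1],S,q[1][1]))
for z in(.05,.062):print(onz(T,B[0][1],z),onz(S,B[1][1],z))
print("btn z50",onz(T,Y[0][1],.05),onz(S,Y[1][1],.05))
```

```text
blue 274 [203.5328 264.7044] [0.3867 0.9222] [194. 246.] [213. 277.]
blue 25 [312.24 193.32] [-0.986   0.1665] [307. 192.] [318. 195.]
(array([0.4995, 0.1879, 0.0585]), np.float64(0.001591697560501406))
brass 35 [448.4286 239.6   ] [-0.5263  0.8503] [446. 236.] [451. 243.]
brass 40 [327.525 315.5  ] [-0.1365  0.9906] [325. 310.] [329. 321.]
(array([ 0.5491, -0.1813,  0.051 ]), np.float64(0.0010305146641488524))
button 24 [176.2917 198.2083] [-0.8937  0.4486] [174. 196.] [179. 201.]
button 5 [357.4 186.2] [-0.3162 -0.9487] [357. 185.] [358. 187.]
(array([0.6019, 0.2363, 0.0516]), np.float64(0.0011344141965374465))
[0.5006 0.1899 0.05  ] [0.4977 0.2017 0.05  ]
[0.5002 0.1872 0.062 ] [0.4992 0.1819 0.062 ]
btn z50 [0.6016 0.2367 0.05  ] [0.6026 0.2393 0.05  ]
```

View pics/z0.png

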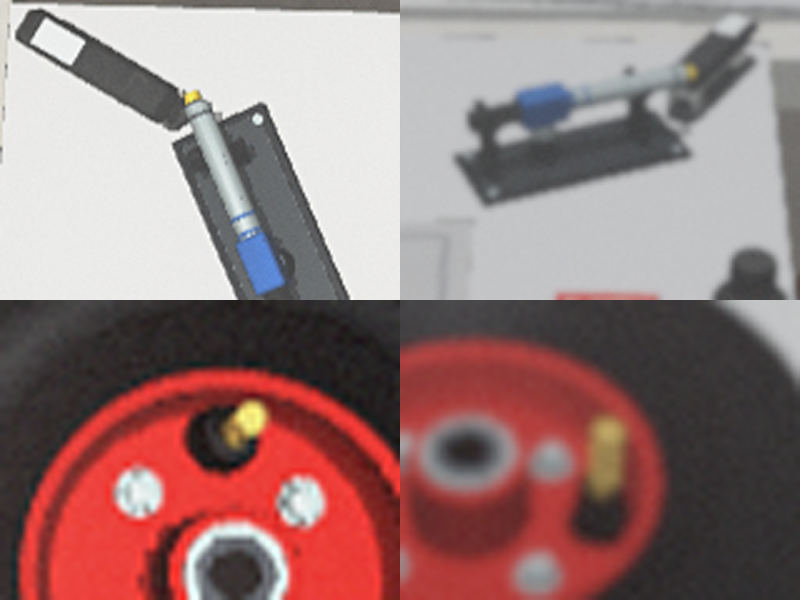

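The crops show the valve leaning outward in the top view, with the stem's top at about pixel (449,238) of the full image. The gauge's yaw is about 25° and its head is at about (0.500, 0.188). I'll move now.

Request:
apply_moves:
  moves:
    - [[0,0,-0.03],-2.8]
    - [[-0.0281,0.029,-0.008],0]
    - [[-0.0281,0.029,-0.008],0]
    - [[-0.0281,0.029,0],0]
    - [[-0.0281,0.029,0],0]
  hand: 0.06

```text
time_s: 1.72
tcp_pos: [0.2907, -0.4238, 0.2691]
ee_rot: [[-0.905, -0.425, 0.001], [-0.425, 0.905, -0.001], [-0.001, -0.001, -1.0]]
wrist_force: [1.0, 0.9, 0.0]
gripper_width: 0.731
gripper_force: 0.0
```

Request:
apply_moves:
  moves:
    - [[-0.0281,0.029,0],0]
    - [[-0.0281,0.029,0],0]
    - [[-0.0281,0.029,0],0]
    - [[-0.0281,0.029,0],0]
    - [[-0.0281,0.029,0],0]

```text
time_s: 2.13
tcp_pos: [0.356, -0.2323, 0.2689]
ee_rot: [[-0.905, -0.425, 0.001], [-0.425, 0.905, -0.0], [-0.001, -0.001, -1.0]]
wrist_force: [1.8, -0.5, -0.7]
gripper_width: 0.694
gripper_force: 0.0
```

Request:
apply_moves:
  moves:
    - [[-0.0281,0.029,0],0]
    - [[-0.0281,0.029,0],0]
    - [[-0.0281,0.029,0],0]
    - [[-0.0281,0.029,0],0]
    - [[-0.0281,0.029,0],0]

```text
time_s: 2.55
tcp_pos: [0.4214, -0.041, 0.2691]
ee_rot: [[-0.905, -0.426, 0.002], [-0.426, 0.905, 0.0], [-0.002, -0.0, -1.0]]
wrist_force: [1.6, 0.8, -0.5]
gripper_width: 0.691
gripper_force: 0.0
```

Request:
apply_moves:
  moves:
    - [[-0.0281,0.029,0],0]
    - [[-0.0281,0.029,0],0]
    - [[-0.0281,0.029,0],0]
    - [[-0.0281,0.029,0],0]
    - [[-0.0281,0.029,0],0]

```text
time_s: 2.97
tcp_pos: [0.4869, 0.1501, 0.2689]
ee_rot: [[-0.905, -0.426, 0.001], [-0.426, 0.905, 0.0], [-0.001, 0.0, -1.0]]
wrist_force: [1.2, -0.3, -0.3]
gripper_width: 0.692
gripper_force: 0.0
```

Request:
apply_moves:
  moves:
    - [[-0.014,0.0143,0],0]
    - [[-0.0142,0.0143,0.02],0]
    - [[0,0,0.04],0]
    - [[0,0,0.04],0]
    - [[0,0,0.03],0]

```text
time_s: 3.38
tcp_pos: [0.4988, 0.1858, 0.1358]
ee_rot: [[-0.905, -0.426, -0.002], [-0.426, 0.905, -0.001], [0.002, 0.0, -1.0]]
wrist_force: [0.1, -0.4, -0.8]
gripper_width: 0.69
gripper_force: 0.0
```

Run:
```python
from h import *
np.set_printoptions(precision=4,suppress=True)
s=r.sense();print(s["tcp_pos"],s["wrist_force"])
T=imaging.capture("top");S=imaging.capture("side")
for n in["gauge","gauge_head","gauge_rod","rest_seat","valve_foot","valve_line"]:
    a,ca=at(T,n);b,cb=at(S,n)
    print(n,a,round(ca,2),b,round(cb,2),*(tri(T,a,S,b) if a is not None and b is not None else ()))
c=lambda c,x,y:cv2.resize(c["frame"][y:y+90,x:x+120],(400,300),interpolation=cv2.INTER_CUBIC)
cv2.imwrite("pics/a1.png",np.hstack([c(T,150,180),c(S,260,140)]))
```

```text
[0.4988 0.1858 0.1358] [ 0.0837 -0.3943 -0.7528]
gauge [213.12 267.12] 0.79 [312.704 208.176] 0.91 [0.4989 0.1808 0.0227] 0.0016801298529933381
gauge_head [204.992 263.712] 0.88 [312.512 199.008] 0.8 [0.5007 0.1891 0.0426] 0.003370106209882006
gauge_rod None 0 None 0
rest_seat [205.824 263.184] 0.71 [316.288 213.12 ] 0.82 [ 0.5057  0.198  -0.0024] 0.0020407052918246372
valve_foot [447.68  246.384] 0.96 [328.384 320.112] 0.77 [ 0.5451 -0.1821  0.0401] 0.010029663061357186
valve_line [449.728 244.704] 0.86 [325.312 308.592] 0.59 [ 0.5428 -0.1802  0.0652] 0.004094425390579605
```

View pics/a1.png

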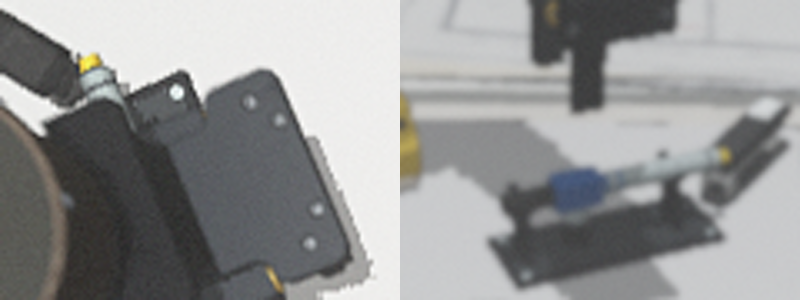

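The fingers hang straight above the blue head (side crop, about (578,190)) and the orientation matches. I'll descend and grip.

Request:
apply_moves:
  moves:
    - [[0,0,0.035],0]
    - [[0,0,0.035],0]
    - [[0,0,0.02],0]
    - [[0,0,0.0175],0]
    - [[0,0,0],0]

```text
time_s: 4.5
tcp_pos: [0.4978, 0.1843, 0.0276]
ee_rot: [[-0.905, -0.425, -0.006], [-0.425, 0.905, -0.004], [0.008, -0.001, -1.0]]
wrist_force: [-0.8, -0.2, -1.1]
gripper_width: 0.685
gripper_force: 0.0
```

Request:
apply_moves:
  moves:
    - [[0,0,0],0]
    - [[0,0,0],0]
    - [[0,0,0],0]
  hand: 0.0

```text
time_s: 4.75
tcp_pos: [0.5011, 0.1866, 0.0326]
ee_rot: [[-0.905, -0.426, 0.003], [-0.426, 0.905, 0.002], [-0.003, 0.0, -1.0]]
wrist_force: [-0.5, 0.1, 0.0]
gripper_width: 0.542
gripper_force: 0.0
```

Request:
apply_moves:
  moves:
    - [[0,0,0],0]
    - [[0,0,0],0]
    - [[0,0,0],0]
    - [[0,0,0],0]

```text
time_s: 5.08
tcp_pos: [0.5002, 0.1861, 0.0315]
ee_rot: [[-0.905, -0.425, 0.001], [-0.425, 0.905, 0.001], [-0.001, 0.0, -1.0]]
wrist_force: [-4.7, 6.5, 1.2]
gripper_width: 0.244
gripper_force: 5.6
```

Request:
apply_moves:
  moves:
    - [[0,0.0015,0],0]
    - [[0,0,0],0]
    - [[0,0,0],0]
    - [[0,0,0],0]

```text
time_s: 5.42
tcp_pos: [0.4998, 0.187, 0.0315]
ee_rot: [[-0.905, -0.426, 0.001], [-0.426, 0.905, -0.0], [-0.0, -0.0, -1.0]]
wrist_force: [2.2, -3.3, 4.4]
gripper_width: 0.225
gripper_force: 30.0
```

Request:
apply_moves:
  moves:
    - [[0,-0.0005,0],0]
    - [[0,0,0],0]
    - [[0,0,0],0]

```text
time_s: 5.67
tcp_pos: [0.4998, 0.1869, 0.0314]
ee_rot: [[-0.905, -0.426, 0.001], [-0.426, 0.905, 0.0], [-0.001, 0.0, -1.0]]
wrist_force: [0.1, -1.8, 5.8]
gripper_width: 0.228
gripper_force: 30.0
```

Request:
apply_moves:
  moves:
    - [[0,0,-0.008],0]
    - [[0,0,-0.02],0]
    - [[0,0,-0.03],0]
    - [[0,0,-0.035],0]
    - [[0,0,-0.02],0]

```text
time_s: 6.08
tcp_pos: [0.5001, 0.1875, 0.1469]
ee_rot: [[-0.905, -0.426, 0.002], [-0.426, 0.905, 0.002], [-0.003, 0.001, -1.0]]
wrist_force: [1.8, -0.3, -1.9]
gripper_width: 0.225
gripper_force: 30.0
```

Request:
apply_moves:
  moves:
    - [[0,0,0],0]
    - [[0,0,0],0]
    - [[0,0,0],0]
    - [[0,0,0],0]

```text
time_s: 6.42
tcp_pos: [0.4982, 0.1861, 0.142]
ee_rot: [[-0.905, -0.425, -0.004], [-0.425, 0.905, -0.002], [0.004, -0.0, -1.0]]
wrist_force: [0.5, -0.3, -2.7]
gripper_width: 0.228
gripper_force: 30.0
```

Run:
```python
from h import *
np.set_printoptions(precision=4,suppress=True)
T=imaging.capture("top");S=imaging.capture("side")
s=r.sense();print(s["time_s"],s["tcp_pos"],s["wrist_force"],s["moment"],s["gripper_width"],s["gripper_force"])
for n in["gauge","gauge_head","chuck_seat","valve_foot","valve_line","wheel"]:
    a,ca=at(T,n);b,cb=at(S,n)
    print(n,a,round(ca,2),b,round(cb,2),*(tri(T,a,S,b) if a is not None and b is not None else ()))
# stem: bright brass tip in top, upper end in side, upsampled
for nm,c,b in(("T",T,(430,225,40,30)),("S",S,(310,295,40,40))):
    x,y,w,h=b;f=cv2.cvtColor(c["frame"][y:y+h,x:x+w],cv2.COLOR_BGR2HSV)
    for row in range(5,28):
        print(nm,y+row,[f"{f[row,k,0]:3d}/{f[row,k,2]:3d}" if f[row,k,1]>90 and 15<f[row,k,0]<34 else "   .   " for k in range(12,24)])
c=lambda c,x,y:cv2.resize(c["frame"][y:y+90,x:x+120],(400,300),interpolation=cv2.INTER_CUBIC)
cv2.imwrite("pics/a2.png",np.hstack([c(T,150,180),c(S,270,110)]))
```

```text
6.5167 [0.4987 0.1863 0.1423] [-0.4034  0.1699 -2.088 ] [ 0.0288  0.0427 -0.0302] 0.2285996523561927 29.968670569360256
gauge None 0 [310.72  166.608] 0.79
gauge_head None 0 [308.992 153.792] 0.75
chuck_seat [439.616 264.   ] 0.46 [309.888 163.92 ] 0.79 [ 0.5107 -0.1211  0.2933] 0.018328920389443
valve_foot [448.128 244.416] 0.74 [329.024 318.816] 0.75 [ 0.547  -0.1822  0.0434] 0.008271326035995764
valve_line [448.192 242.688] 0.91 [324.608 307.104] 0.93 [ 0.5436 -0.1778  0.0665] 1.384581643564092e-05
wheel [440.768 262.512] 0.68 [307.008 332.304] 0.87 [ 0.5152 -0.1791  0.0058] 0.0028747905684504134
T 230 ['   .   ', '   .   ', '   .   ', '   .   ', '   .   ', '   .   ', '   .   ', '   .   ', '   .   ', '   .   ', '   .   ', '   .   ']
T 231 ['   .   ', '   .   ', '   .   ', '   .   ', '   .   ', '   .   ', '   .   ', '   .   ', '   .   ', '   .   ', '   .   ', '   .   ']
T 232 ['   .   ', '   .   ', '   .   ', '   .   ', '   .   ', '   .   ', '   .   ', '   .   ', '   .   ', '   .   ', '   .   ', '   .   ']
T 233 ['   .   ', '   .   ', '   .   ', '   .   ', '   .   ', '   .   ', '  
[... 5200 characters left out ...]
   ']
S 318 ['   .   ', '   .   ', '   .   ', ' 17/138', ' 20/152', ' 21/159', ' 21/159', ' 19/150', '   .   ', '   .   ', '   .   ', '   .   ']
S 319 ['   .   ', '   .   ', '   .   ', ' 18/118', ' 20/139', ' 21/148', ' 21/146', ' 19/134', '   .   ', '   .   ', '   .   ', '   .   ']
S 320 ['   .   ', '   .   ', '   .   ', ' 18/ 99', ' 20/124', ' 21/129', ' 19/119', ' 17/100', '   .   ', '   .   ', '   .   ', '   .   ']
S 321 ['   .   ', '   .   ', '   .   ', '   .   ', ' 18/ 97', ' 18/ 99', ' 20/ 86', '   .   ', '   .   ', '   .   ', '   .   ', '   .   ']
S 322 ['   .   ', '   .   ', '   .   ', '   .   ', '   .   ', '   .   ', '   .   ', '   .   ', '   .   ', '   .   ', '   .   ', '   .   ']
```

View pics/a2.png

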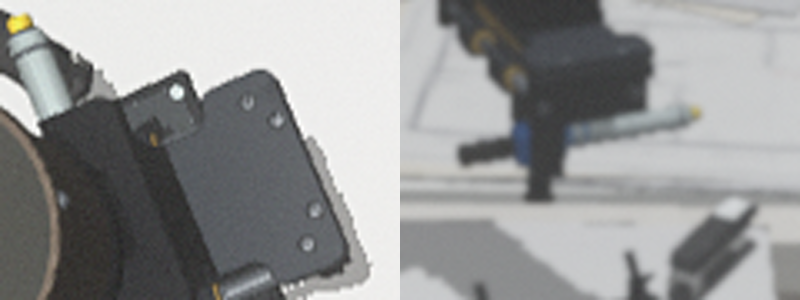

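The gauge is held level, and the rod is in (button at top crop (20,22), barrel pixels in the side crop). Next I'll triangulate the stem's top and its lean.

Run:
```python
from h import *
np.set_printoptions(precision=4,suppress=True)
T=imaging.capture("top");S=imaging.capture("side")
for ut,us in(((449.8,238.4),(327.9,310.4)),((449.5,238.4),(328.2,310.9)),((449.8,238.4),(327.6,309.9))):
    print("tip",tri(T,ut,S,us))
for z in(.055,.06,.065,.07,.075):print(z,onz(T,(449.8,238.4),z),onz(S,(327.9,310.4),z))
# stem bottom in side: (326.7,321) ; foot in top ~ centre dark blob
g=cv2.cvtColor(T["frame"],cv2.COLOR_BGR2GRAY)
print("bottom side at z40",onz(S,(326.9,321),.042),"top",onz(T,(446.3,242.0),.042))
# hub & rim check: wheel centre from red region/tyre in top
m=models.cut_out(T,"wheel")[0]["region"].astype(np.uint8)
cs=max(cv2.findContours(m,0,1)[0],key=cv2.contourArea);e=cv2.fitEllipse(cs);print(e,onz(T,e[0],.03))
# calibration consistency: rest_seat/gauge heights
s=r.sense();tp=np.array(s["tcp_pos"]);R=np.array(s["ee_rot"])
print(tp,s["wrist_force"],"head grasp",tp-R[:,2]*r.pinch_z)
b=-R[:,0];h=tp-R[:,2]*r.pinch_z
for c,n in((T,"T"),(S,"S")):
    hsv=cv2.cvtColor(c["frame"],cv2.COLOR_BGR2HSV);k=cv2.inRange(hsv,(18,90,80),(32,255,255))
    p=proj(c,h+b*.113)[0];ys,xs=np.nonzero(k);d=np.hypot(xs-p[0],ys-p[1])<12;print(n,"pred button",p,"seen",xs[d].mean(),ys[d].mean(),d.sum())
```

```text
tip (array([ 0.5498, -0.181 ,  0.0625]), np.float64(0.001353142280270511))
tip (array([ 0.5501, -0.1808,  0.0612]), np.float64(0.0009721841657998054))
tip (array([ 0.5495, -0.1808,  0.0635]), np.float64(0.00176661425919697))
0.055 [ 0.5511 -0.1825  0.055 ] [ 0.5489 -0.1738  0.055 ]
0.06 [ 0.5507 -0.1814  0.06  ] [ 0.549  -0.1786  0.06  ]
0.065 [ 0.5502 -0.1804  0.065 ] [ 0.5492 -0.1834  0.065 ]
0.07 [ 0.5498 -0.1794  0.07  ] [ 0.5494 -0.1883  0.07  ]
0.075 [ 0.5493 -0.1783  0.075 ] [ 0.5495 -0.1931  0.075 ]
bottom side at z40 [ 0.5478 -0.1853  0.042 ] top [ 0.5466 -0.1799  0.042 ]
((444.67681884765625, 265.0788879394531), (128.55279541015625, 131.55462646484375), 111.40724182128906) [ 0.5117 -0.1803  0.03  ]
[0.4996 0.1868 0.1441] [-0.0057 -0.6523 -1.0349] head grasp [0.4996 0.1868 0.1628]
T pred button [155.188  185.1822] seen 154.06060606060606 185.27272727272728 33
S pred button [359.4442 142.805 ] seen nan nan 0<stdin>:19: RuntimeWarning: Mean of empty slice.
  ret = ret.dtype.type(ret / rcount)
```

Request:
apply_moves:
  moves:
    - [[0.0061,-0.0194,-0.01],0]
    - [[0.0111,-0.0354,0],0]
    - [[0.0111,-0.0354,0],0]
    - [[0.0111,-0.0354,0],0]
    - [[0.0111,-0.0354,0],0]

```text
time_s: 7.68
tcp_pos: [0.5224, 0.0182, 0.1543]
ee_rot: [[-0.904, -0.426, 0.0], [-0.426, 0.904, 0.0], [-0.0, -0.0, -1.0]]
wrist_force: [0.5, -0.0, -2.7]
gripper_width: 0.227
gripper_force: 30.0
```

Request:
apply_moves:
  moves:
    - [[0.0111,-0.0354,0],0]
    - [[0.0111,-0.0354,0],0]
    - [[0.0111,-0.0354,0],0]
    - [[0.0111,-0.0354,0],0]
    - [[0.0111,-0.0354,0],0]

```text
time_s: 8.1
tcp_pos: [0.5475, -0.166, 0.1542]
ee_rot: [[-0.905, -0.426, 0.0], [-0.426, 0.905, 0.0], [-0.0, -0.0, -1.0]]
wrist_force: [0.5, 0.2, -1.9]
gripper_width: 0.227
gripper_force: 30.0
```

Request:
apply_moves:
  moves:
    - [[0.005,-0.016,0.02],0]
    - [[0,0,0.02],0]
    - [[0,0,0.006],0]
    - [[0,0,0],0]
    - [[0,0,0],0]

```text
time_s: 8.52
tcp_pos: [0.5501, -0.1805, 0.1084]
ee_rot: [[-0.904, -0.427, -0.0], [-0.427, 0.904, -0.0], [0.0, -0.0, -1.0]]
wrist_force: [-0.5, -0.7, -1.7]
gripper_width: 0.225
gripper_force: 30.0
```

Request:
apply_moves:
  moves:
    - [[0,0,0],0]
    - [[0,0,0],0]
    - [[0,0,0],0]
    - [[0,0,0],0]
    - [[0,0,0],0]

```text
time_s: 8.93
tcp_pos: [0.5501, -0.1805, 0.1086]
ee_rot: [[-0.905, -0.426, 0.001], [-0.426, 0.905, -0.0], [-0.001, -0.0, -1.0]]
wrist_force: [0.8, 0.9, -2.0]
gripper_width: 0.224
gripper_force: 30.0
```

Run:
```python
from h import *
np.set_printoptions(precision=4,suppress=True)
T=imaging.capture("top");S=imaging.capture("side")
s=r.sense();tp=np.array(s["tcp_pos"]);R=np.array(s["ee_rot"])
b=-R[:,0];h=tp-R[:,2]*r.pinch_z
print(s["time_s"],tp,s["wrist_force"])
for n in["gauge","gauge_head","chuck_seat","valve_line"]:
    a,ca=at(T,n);q,cb=at(S,n)
    print(n,a,round(ca,2),q,round(cb,2),*(tri(T,a,S,q) if a is not None and q is not None else ()))
P=[h-[0,0,.04],h,h+b*.113,h-b*.054]
print("T",proj(T,P),"\nS",proj(S,P))
for nm,c in(("T",T),("S",S)):
    k=cv2.inRange(cv2.cvtColor(c["frame"],cv2.COLOR_BGR2HSV),(18,90,80),(34,255,255));p=proj(c,P[2])[0];ys,xs=np.nonzero(k);d=np.hypot(xs-p[0],ys-p[1])<12
    print(nm,d.sum(),xs[d].mean() if d.any() else 0,ys[d].mean() if d.any() else 0)
v=S["frame"].copy()
x,y=(np.round(proj(S,P[0])[0]).astype(int)-[60,45])
a=cv2.resize(v[y:y+90,x:x+120],(800,600),interpolation=cv2.INTER_CUBIC)
q=((proj(S,P)-[x,y]+.5)*800/120).astype(int)
for u in q:cv2.circle(a,tuple(int(t) for t in u),4,(255,0,255),1)
print(x,y);cv2.imwrite("pics/v1.png",a)
```

```text
9.0333 [ 0.55   -0.1807  0.1083] [-0.2843  0.1969 -1.7768]
gauge None 0 [326.912 296.304] 0.78
gauge_head None 0 [326.784 281.616] 0.79
chuck_seat [208.704 254.016] 0.4 [327.168 294.624] 0.67 [ 0.5338  0.2645 -0.3337] 0.004479641589838776
valve_line [449.6   243.888] 0.73 [325.696 306.624] 0.94 [ 0.5436 -0.1792  0.0688] 0.003736607873744746
T [[453.1722 237.3539]
 [459.4456 234.9049]
 [425.7227 161.2112]
 [475.834  270.718 ]] 
S [[328.5246 299.4296]
 [328.7021 280.749 ]
 [393.2933 262.5764]
 [295.4837 290.0949]]
T 0 0 0
S 27 393.48148148148147 261.3703703703704
269 254
```

View pics/v1.png

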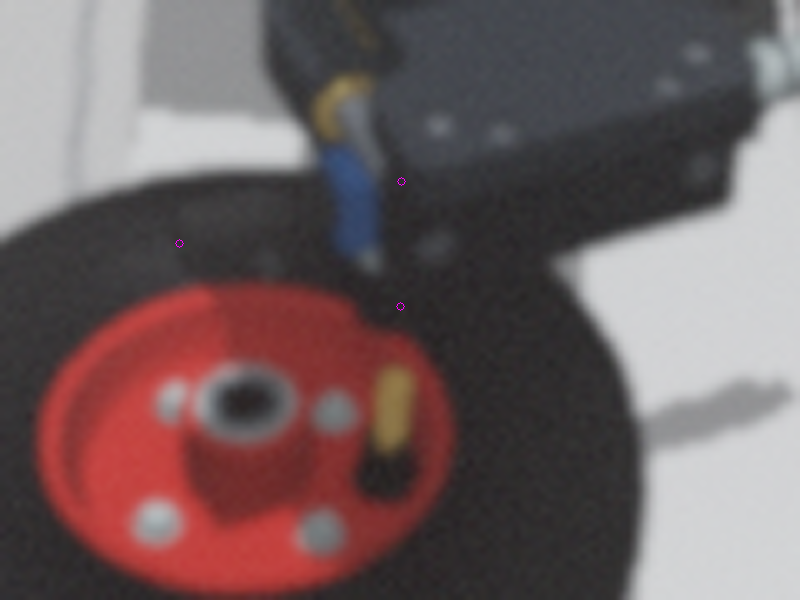

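The mouth is predicted at (400,306) of the crop, right over the brass stem's top at (397,370). The button offsets suggest a correction of about -1.2 mm in y. I'll come down gently.

Request:
apply_moves:
  moves:
    - [[0.0005,-0.0011,0.003],0]
    - [[0,0,0.005],0]
    - [[0,0,0.005],0]
    - [[0,0,0.003],0]
    - [[0,0,0.002],0]

```text
time_s: 9.85
tcp_pos: [0.5494, -0.182, 0.0891]
ee_rot: [[-0.905, -0.426, -0.002], [-0.426, 0.905, 0.0], [0.001, 0.001, -1.0]]
wrist_force: [0.0, -0.6, -2.8]
gripper_width: 0.23
gripper_force: 30.0
```

Request:
apply_moves:
  moves:
    - [[0,0,0.002],0]
    - [[0,0,0.002],0]
    - [[0,0,0.001],0]
    - [[0,0,0.001],0]
    - [[0,0,0.001],0]

```text
time_s: 10.27
tcp_pos: [0.55, -0.182, 0.0831]
ee_rot: [[-0.905, -0.426, 0.0], [-0.426, 0.905, -0.0], [-0.0, -0.0, -1.0]]
wrist_force: [-0.1, 1.2, -1.1]
gripper_width: 0.228
gripper_force: 30.0
```

Request:
apply_moves:
  moves:
    - [[0,0,0.001],0]
    - [[0,0,0.001],0]
    - [[0,0,0.001],0]
    - [[0,0,0.001],0]

```text
time_s: 10.6
tcp_pos: [0.5499, -0.182, 0.079]
ee_rot: [[-0.905, -0.426, 0.0], [-0.426, 0.905, 0.0], [-0.0, -0.0, -1.0]]
wrist_force: [-0.5, 0.5, -2.2]
gripper_width: 0.222
gripper_force: 30.0
```

Request:
apply_moves:
  moves:
    - [[0,0,0.001],0]
    - [[0,0,0.001],0]
    - [[0,0,0.001],0]

```text
time_s: 10.85
tcp_pos: [0.5499, -0.182, 0.0759]
ee_rot: [[-0.905, -0.426, -0.0], [-0.426, 0.905, -0.0], [0.0, 0.0, -1.0]]
wrist_force: [0.6, -0.1, -2.3]
gripper_width: 0.228
gripper_force: 30.0
```

Request:
apply_moves:
  moves:
    - [[0,0,0.001],0]
    - [[0,0,0.001],0]

```text
time_s: 11.02
tcp_pos: [0.5505, -0.1822, 0.0747]
ee_rot: [[-0.905, -0.426, 0.001], [-0.426, 0.905, -0.001], [-0.001, -0.001, -1.0]]
wrist_force: [-0.2, 0.9, 3.8]
gripper_width: 0.225
gripper_force: 30.0
```

Request:
apply_moves:
  moves:
    - [[0,0,0.001],0]
    - [[0,0,0],0]

```text
time_s: 11.18
tcp_pos: [0.551, -0.1823, 0.074]
ee_rot: [[-0.905, -0.426, 0.003], [-0.426, 0.905, -0.001], [-0.002, -0.002, -1.0]]
wrist_force: [1.0, -1.0, 3.6]
gripper_width: 0.227
gripper_force: 30.0
```

Request:
apply_moves:
  moves:
    - [[0,0,0.001],0]
    - [[0,0,0.001],0]
    - [[0,0,0],0]

```text
time_s: 11.43
tcp_pos: [0.551, -0.1823, 0.0719]
ee_rot: [[-0.905, -0.426, 0.003], [-0.426, 0.905, -0.001], [-0.002, -0.002, -1.0]]
wrist_force: [0.2, -0.8, 4.0]
gripper_width: 0.227
gripper_force: 30.0
```

Request:
apply_moves:
  moves:
    - [[0,0,0.001],0]
    - [[0,0,0.001],0]
    - [[0,0,0],0]

```text
time_s: 11.68
tcp_pos: [0.5509, -0.1823, 0.0698]
ee_rot: [[-0.905, -0.426, 0.002], [-0.426, 0.905, -0.001], [-0.002, -0.002, -1.0]]
wrist_force: [0.1, -0.7, 5.5]
gripper_width: 0.224
gripper_force: 30.0
```

Request:
apply_moves:
  moves:
    - [[0,0,0.001],0]
    - [[0,0,0.0005],0]
    - [[0,0,0],0]

```text
time_s: 11.93
tcp_pos: [0.5508, -0.1823, 0.0683]
ee_rot: [[-0.905, -0.426, 0.002], [-0.426, 0.905, -0.001], [-0.002, -0.002, -1.0]]
wrist_force: [1.1, -0.2, 5.4]
gripper_width: 0.23
gripper_force: 30.0
```

Request:
apply_moves:
  moves:
    - [[0,0,0.0005],0]
    - [[0,0,0],0]

```text
time_s: 12.1
tcp_pos: [0.5507, -0.1823, 0.0678]
ee_rot: [[-0.905, -0.426, 0.002], [-0.426, 0.905, -0.001], [-0.002, -0.001, -1.0]]
wrist_force: [-0.1, -0.3, 5.4]
gripper_width: 0.232
gripper_force: 30.0
```

Request:
apply_moves:
  moves:
    - [[0,0,0.0005],0]
    - [[0,0,0],0]

```text
time_s: 12.27
tcp_pos: [0.5507, -0.1823, 0.0674]
ee_rot: [[-0.905, -0.426, 0.002], [-0.426, 0.905, -0.001], [-0.002, -0.001, -1.0]]
wrist_force: [-0.3, -0.8, 6.0]
gripper_width: 0.228
gripper_force: 30.0
```

Request:
apply_moves:
  moves:
    - [[0,0,0.0005],0]
    - [[0,0,0],0]

```text
time_s: 12.43
tcp_pos: [0.5507, -0.1823, 0.0669]
ee_rot: [[-0.905, -0.426, 0.002], [-0.426, 0.905, -0.001], [-0.001, -0.001, -1.0]]
wrist_force: [-0.6, -0.1, 6.6]
gripper_width: 0.228
gripper_force: 30.0
```

Request:
apply_moves:
  moves:
    - [[0,0,0.0003],0]
    - [[0,0,0],0]

```text
time_s: 12.6
tcp_pos: [0.5507, -0.1823, 0.0668]
ee_rot: [[-0.905, -0.426, 0.002], [-0.426, 0.905, -0.001], [-0.001, -0.002, -1.0]]
wrist_force: [-0.1, -0.5, 6.4]
gripper_width: 0.229
gripper_force: 30.0
```

Request:
apply_moves:
  moves:
    - [[0,0,0.0004],0]
    - [[0,0,0],0]

```text
time_s: 12.77
tcp_pos: [0.5507, -0.1823, 0.0665]
ee_rot: [[-0.905, -0.426, 0.002], [-0.426, 0.905, -0.001], [-0.001, -0.002, -1.0]]
wrist_force: [-0.2, 0.3, 6.6]
gripper_width: 0.227
gripper_force: 30.0
```

Request:
apply_moves:
  moves:
    - [[0,0,0.0003],0]
    - [[0,0,0],0]

```text
time_s: 12.93
tcp_pos: [0.5508, -0.1823, 0.0664]
ee_rot: [[-0.905, -0.426, 0.002], [-0.426, 0.905, -0.001], [-0.002, -0.002, -1.0]]
wrist_force: [-0.6, 0.1, 7.8]
gripper_width: 0.223
gripper_force: 30.0
```

Request:
apply_moves:
  moves:
    - [[0,0,0.0005],0]
    - [[0,0,0],0]
    - [[0,0,0],0]

```text
time_s: 13.18
tcp_pos: [0.551, -0.1823, 0.0662]
ee_rot: [[-0.905, -0.426, 0.003], [-0.426, 0.905, -0.001], [-0.002, -0.002, -1.0]]
wrist_force: [-0.8, -0.1, 8.8]
gripper_width: 0.227
gripper_force: 30.0
```

Request:
apply_moves:
  moves:
    - [[0,0,0.0005],0]
    - [[0,0,0],0]
    - [[0,0,0],0]

```text
time_s: 13.43
tcp_pos: [0.5513, -0.1823, 0.066]
ee_rot: [[-0.904, -0.427, 0.003], [-0.427, 0.904, -0.001], [-0.003, -0.002, -1.0]]
wrist_force: [-0.5, -0.1, 10.0]
gripper_width: 0.225
gripper_force: 30.0
```

Request:
apply_moves:
  moves:
    - [[0,0,0.0006],0]
    - [[0,0,0],0]
    - [[0,0,0],0]

```text
time_s: 13.68
tcp_pos: [0.5515, -0.1823, 0.0658]
ee_rot: [[-0.904, -0.427, 0.004], [-0.427, 0.904, -0.001], [-0.003, -0.003, -1.0]]
wrist_force: [0.0, 0.4, 11.0]
gripper_width: 0.23
gripper_force: 30.0
```

Request:
apply_moves:
  moves:
    - [[0,0,0.0006],0]
    - [[0,0,0],0]
    - [[0,0,0],0]
    - [[0,0,0],0]

```text
time_s: 14.02
tcp_pos: [0.5516, -0.1823, 0.0656]
ee_rot: [[-0.904, -0.427, 0.004], [-0.427, 0.904, -0.001], [-0.003, -0.003, -1.0]]
wrist_force: [-1.2, 0.2, 13.1]
gripper_width: 0.227
gripper_force: 30.0
```

Request:
apply_moves:
  moves:
    - [[0,0,0],0]
    - [[0,0,0],0]
    - [[0,0,0],0]
    - [[0,0,0],0]
    - [[0,0,0],0]

```text
time_s: 14.43
tcp_pos: [0.5517, -0.1823, 0.0656]
ee_rot: [[-0.904, -0.427, 0.004], [-0.427, 0.904, -0.001], [-0.003, -0.003, -1.0]]
wrist_force: [-1.0, 1.4, 13.1]
gripper_width: 0.224
gripper_force: 30.0
```

Push is about 15 N. I'll hold and look.

Request:
apply_moves:
  moves:
    - [[0,0,0],0]
    - [[0,0,0],0]
    - [[0,0,0],0]
    - [[0,0,0],0]
    - [[0,0,0],0]

```text
time_s: 14.85
tcp_pos: [0.5516, -0.1823, 0.0656]
ee_rot: [[-0.904, -0.427, 0.004], [-0.427, 0.904, -0.001], [-0.003, -0.003, -1.0]]
wrist_force: [-1.5, 1.2, 13.3]
gripper_width: 0.23
gripper_force: 30.0
```

Request:
apply_moves:
  moves:
    - [[0,0,0],0]
    - [[0,0,0],0]
    - [[0,0,0],0]
    - [[0,0,0],0]

```text
time_s: 15.18
tcp_pos: [0.5516, -0.1823, 0.0656]
ee_rot: [[-0.904, -0.427, 0.004], [-0.427, 0.904, -0.001], [-0.003, -0.003, -1.0]]
wrist_force: [-1.7, 0.8, 13.3]
gripper_width: 0.227
gripper_force: 30.0
```

```bash
cat > btn.py <<'E'
from h import *
np.set_printoptions(precision=4,suppress=True)
def button(lo=100,hi=165):
    s=r.sense();tp=np.array(s["tcp_pos"]);R=np.array(s["ee_rot"]);b=-R[:,0];h=tp-R[:,2]*r.pinch_z
    print(s["time_s"],tp,s["wrist_force"])
    for n in("top","side"):
        c=imaging.capture(n);k=cv2.inRange(cv2.cvtColor(c["frame"],cv2.COLOR_BGR2HSV),(18,100,80),(34,255,255));ys,xs=np.nonzero(k)
        D=np.arange(lo,hi);L=proj(c,[h+b*d/1000 for d in D])
        q=[(D[np.argmin(e)],e.min()) for e in(np.hypot(L[:,0]-x,L[:,1]-y) for x,y in zip(xs,ys)) if e.min()<6]
        print(n,len(q),np.mean(q,axis=0) if q else "")
    return c
E
python3 - <<'E'
from btn import *
S=button()
cv2.imwrite("pics/v2.png",cv2.resize(S["frame"][235:355,270:430],(800,600),interpolation=cv2.INTER_CUBIC))
E
```

```text
15.1833 [ 0.5516 -0.1823  0.0656] [-1.7375  0.8374 13.2803]
top 29 [131.8621   1.8061]
side 24 [131.875    2.0071]
```

View pics/v2.png

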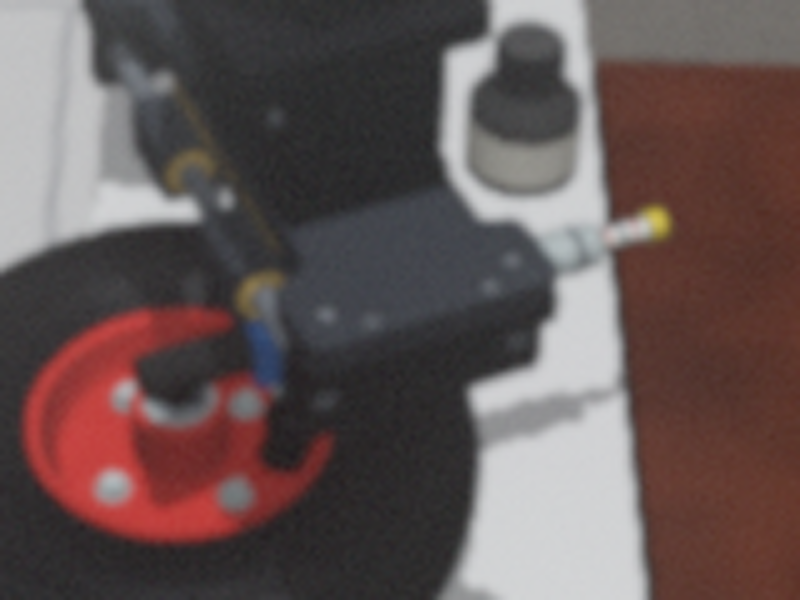

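The rod is out, with the white shaft and yellow button at crop (655,222), about 20 mm by both views, and steady. I'll lift straight off.

Request:
apply_moves:
  moves:
    - [[0,0,-0.002],0]
    - [[0,0,-0.003],0]
    - [[0,0,-0.004],0]
    - [[0,0,-0.004],0]
    - [[0,0,-0.004],0]

```text
time_s: 15.7
tcp_pos: [0.548, -0.1816, 0.0786]
ee_rot: [[-0.905, -0.425, -0.004], [-0.425, 0.905, 0.001], [0.003, 0.003, -1.0]]
wrist_force: [0.3, -0.1, -0.9]
gripper_width: 0.232
gripper_force: 30.0
```

Request:
apply_moves:
  moves:
    - [[0,0,-0.006],0]
    - [[0,0,-0.012],0]
    - [[0,0,-0.02],0]
    - [[0,0,-0.02],0]
    - [[0,0,-0.01],0]

```text
time_s: 16.12
tcp_pos: [0.5504, -0.1822, 0.1498]
ee_rot: [[-0.905, -0.426, 0.002], [-0.426, 0.905, -0.0], [-0.002, -0.001, -1.0]]
wrist_force: [1.3, -0.3, -0.3]
gripper_width: 0.227
gripper_force: 30.0
```

Request:
apply_moves:
  moves:
    - [[0,0,0],0]
    - [[0,0,0],0]
    - [[0,0,0],0]
    - [[0,0,0],0]

```text
time_s: 16.45
tcp_pos: [0.5488, -0.1818, 0.1462]
ee_rot: [[-0.905, -0.425, -0.003], [-0.425, 0.905, 0.001], [0.003, 0.002, -1.0]]
wrist_force: [0.1, -0.4, -2.1]
gripper_width: 0.227
gripper_force: 30.0
```

```bash
python3 -c "
from btn import *
button()"
```

```text
16.45 [ 0.5488 -0.1818  0.1462] [ 0.127  -0.387  -2.1083]
top 0 
side 16 [131.9375   1.8722]
```

Request:
apply_moves:
  moves:
    - [[-0.0061,0.0195,0],0]
    - [[-0.0111,0.0354,0],0]
    - [[-0.0111,0.0354,0],0]
    - [[-0.0111,0.0354,0],0]
    - [[-0.0111,0.0354,0],0]

```text
time_s: 16.97
tcp_pos: [0.5263, -0.0134, 0.1473]
ee_rot: [[-0.905, -0.425, -0.001], [-0.425, 0.905, -0.0], [0.001, 0.0, -1.0]]
wrist_force: [0.1, 0.5, -1.6]
gripper_width: 0.225
gripper_force: 30.0
```

Request:
apply_moves:
  moves:
    - [[-0.0111,0.0354,0],0]
    - [[-0.0111,0.0354,0],0]
    - [[-0.0111,0.0354,0],0]
    - [[-0.0111,0.0354,0],0]
    - [[-0.0111,0.0354,0],0]

```text
time_s: 17.38
tcp_pos: [0.5011, 0.1707, 0.1474]
ee_rot: [[-0.905, -0.426, -0.001], [-0.426, 0.905, -0.0], [0.001, -0.0, -1.0]]
wrist_force: [0.9, -0.3, -2.0]
gripper_width: 0.228
gripper_force: 30.0
```

Request:
apply_moves:
  moves:
    - [[-0.0055,0.017,0],0]
    - [[0,0,0],0]
    - [[0,0,0],0]
    - [[0,0,0],0]
    - [[0,0,0],0]

```text
time_s: 17.8
tcp_pos: [0.4995, 0.1856, 0.1475]
ee_rot: [[-0.905, -0.424, -0.001], [-0.424, 0.905, -0.001], [0.001, -0.0, -1.0]]
wrist_force: [0.1, -0.4, -2.3]
gripper_width: 0.224
gripper_force: 30.0
```

Request:
apply_moves:
  moves:
    - [[0,0,0.01],0]
    - [[0,0,0.01],0]
    - [[0,0,0.01],0]
    - [[0,0,0.005],0]
    - [[0,0,0],0]

```text
time_s: 18.22
tcp_pos: [0.4985, 0.1857, 0.1107]
ee_rot: [[-0.905, -0.425, -0.004], [-0.425, 0.905, -0.002], [0.004, -0.001, -1.0]]
wrist_force: [-0.4, -0.3, -2.1]
gripper_width: 0.222
gripper_force: 30.0
```

Request:
apply_moves:
  moves:
    - [[0,0,0],0]
    - [[0,0,0],0]
    - [[0,0,0],0]
    - [[0,0,0],0]
    - [[0,0,0],0]

```text
time_s: 18.63
tcp_pos: [0.4998, 0.187, 0.1132]
ee_rot: [[-0.905, -0.426, 0.001], [-0.426, 0.905, 0.0], [-0.001, 0.0, -1.0]]
wrist_force: [-0.7, 0.0, -2.5]
gripper_width: 0.229
gripper_force: 30.0
```

Run:
```python
from btn import *
S=button();T=imaging.capture("top")
s=r.sense();print(s["tcp_pos"],np.array(s["ee_rot"])[:,2])
c=lambda c,x,y:cv2.resize(c["frame"][y:y+90,x:x+120],(400,300),interpolation=cv2.INTER_CUBIC)
im=np.hstack([c(T,110,150),c(S,280,120)])
# predicted final rod end position (rest) marks
h=np.array([.4998,.1868,.05]);b=np.array([.905,.426,0])
for cc,ox,off in((T,(110,150),0),(S,(280,120),400)):
    for d in(.107,.137):
        u=((proj(cc,h+b*d)[0]-ox+.5)*400/120);cv2.circle(im,(int(u[0])+off,int(u[1])),3,(255,0,255),1)
cv2.imwrite("pics/r1.png",im)
```

```text
18.6333 [0.4998 0.187  0.1132] [-0.6783  0.02   -2.5049]
top 28 [131.5357   1.803 ]
side 0 
[0.4997 0.1869 0.1131] [ 0.0004  0.0002 -1.    ]
```

View pics/r1.png

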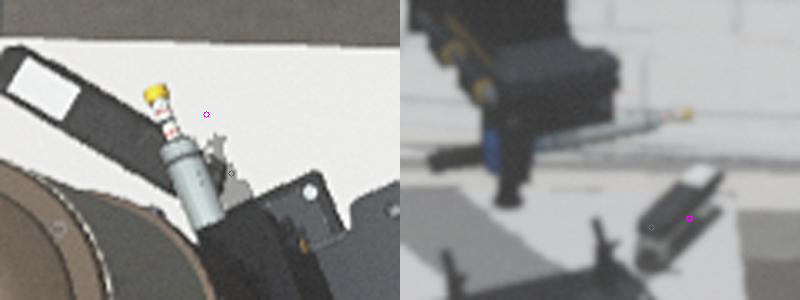

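The rod's final spot (top crop (206,114)) is clear of the black stapler, and the pose matches the pick pose. I'll lower it.

Request:
apply_moves:
  moves:
    - [[0,0,0.008],0]
    - [[0,0,0.014],0]
    - [[0,0,0.014],0]
    - [[0,0,0.01],0]
    - [[0,0,0.006],0]

```text
time_s: 19.2
tcp_pos: [0.4988, 0.1863, 0.0591]
ee_rot: [[-0.905, -0.425, -0.002], [-0.425, 0.905, -0.001], [0.003, -0.0, -1.0]]
wrist_force: [-0.3, -0.2, -1.9]
gripper_width: 0.229
gripper_force: 30.0
```

Request:
apply_moves:
  moves:
    - [[0,0,0.006],0]
    - [[0,0,0.005],0]
    - [[0,0,0.004],0]
    - [[0,0,0.003],0]
    - [[0,0,0.002],0]

```text
time_s: 19.62
tcp_pos: [0.4997, 0.1869, 0.0407]
ee_rot: [[-0.905, -0.426, 0.0], [-0.426, 0.905, 0.0], [-0.0, 0.0, -1.0]]
wrist_force: [0.7, -0.4, -1.6]
gripper_width: 0.229
gripper_force: 30.0
```

Request:
apply_moves:
  moves:
    - [[0,0,0.002],0]
    - [[0,0,0.002],0]
    - [[0,0,0.001],0]
    - [[0,0,0.001],0]
    - [[0,0,0.001],0]

```text
time_s: 20.03
tcp_pos: [0.4997, 0.1868, 0.0339]
ee_rot: [[-0.905, -0.426, 0.0], [-0.426, 0.905, 0.0], [-0.0, 0.0, -1.0]]
wrist_force: [-0.8, 0.4, -1.4]
gripper_width: 0.227
gripper_force: 30.0
```

Request:
apply_moves:
  moves:
    - [[0,0,0],0]
    - [[0,0,0],0]
    - [[0,0,0],0]

```text
time_s: 20.28
tcp_pos: [0.4997, 0.1868, 0.0339]
ee_rot: [[-0.905, -0.426, 0.0], [-0.426, 0.905, 0.0], [-0.0, 0.0, -1.0]]
wrist_force: [0.4, -0.1, -1.4]
gripper_width: 0.227
gripper_force: 30.0
```

Request:
apply_moves:
  moves:
    - [[0,0,0.001],0]
    - [[0,0,0.0005],0]
    - [[0,0,0.0005],0]
    - [[0,0,0],0]

```text
time_s: 20.62
tcp_pos: [0.4996, 0.1868, 0.0318]
ee_rot: [[-0.905, -0.426, -0.0], [-0.426, 0.905, -0.0], [0.0, -0.0, -1.0]]
wrist_force: [-0.0, -0.7, -1.9]
gripper_width: 0.228
gripper_force: 30.0
```

Request:
apply_moves:
  moves:
    - [[0,0,0.0004],0]
    - [[0,0,0],0]
    - [[0,0,0],0]

```text
time_s: 20.87
tcp_pos: [0.4997, 0.1868, 0.0316]
ee_rot: [[-0.905, -0.426, 0.0], [-0.426, 0.905, 0.0], [-0.0, -0.0, -1.0]]
wrist_force: [-1.5, -0.6, 0.5]
gripper_width: 0.226
gripper_force: 30.0
```

Request:
apply_moves:
  moves:
    - [[0,0,0.0004],0]
    - [[0,0,0],0]
    - [[0,0,0],0]

```text
time_s: 21.12
tcp_pos: [0.4998, 0.1868, 0.0315]
ee_rot: [[-0.905, -0.426, 0.0], [-0.426, 0.905, 0.0], [-0.0, -0.0, -1.0]]
wrist_force: [-0.9, -0.4, 3.9]
gripper_width: 0.227
gripper_force: 30.0
```

Request:
apply_moves:
  moves:
    - [[0,0,0],0]
    - [[0,0,0],0]
    - [[0,0,0],0]
    - [[0,0,0],0]
    - [[0,0,0],0]
  hand: 0.05

```text
time_s: 21.53
tcp_pos: [0.4996, 0.1868, 0.0309]
ee_rot: [[-0.905, -0.426, -0.0], [-0.426, 0.905, 0.0], [0.0, 0.0, -1.0]]
wrist_force: [-0.7, -1.1, 0.3]
gripper_width: 0.514
gripper_force: 0.0
```

Request:
apply_moves:
  moves:
    - [[0,0,0],0]
    - [[0,0,0],0]
    - [[0,0,0],0]

```text
time_s: 21.78
tcp_pos: [0.4996, 0.1868, 0.031]
ee_rot: [[-0.905, -0.426, 0.0], [-0.426, 0.905, 0.0], [-0.0, 0.0, -1.0]]
wrist_force: [0.0, 0.5, 0.1]
gripper_width: 0.57
gripper_force: 0.0
```

Released. I'll rise slowly at first, then back away for a check.

Request:
apply_moves:
  moves:
    - [[0,0,-0.005],0]
    - [[0,0,-0.01],0]
    - [[0,0,-0.02],0]
    - [[0,0,-0.03],0]
    - [[0,0,-0.035],0]

```text
time_s: 22.2
tcp_pos: [0.4986, 0.1861, 0.1317]
ee_rot: [[-0.905, -0.426, -0.003], [-0.426, 0.905, -0.002], [0.003, -0.001, -1.0]]
wrist_force: [0.8, 0.1, 0.2]
gripper_width: 0.575
gripper_force: 0.0
```

Request:
apply_moves:
  moves:
    - [[0,0,-0.04],0]
    - [[0.0281,-0.029,-0.008],0]
    - [[0.0281,-0.029,0],0]
    - [[0.0281,-0.029,0],0]
    - [[0.0281,-0.029,0],0]

```text
time_s: 22.62
tcp_pos: [0.4465, 0.0327, 0.1805]
ee_rot: [[-0.904, -0.427, 0.002], [-0.427, 0.904, 0.001], [-0.002, -0.0, -1.0]]
wrist_force: [0.6, -0.3, -0.3]
gripper_width: 0.58
gripper_force: 0.0
```

Request:
apply_moves:
  moves:
    - [[0.0281,-0.029,0],0]
    - [[0.0281,-0.029,0],0]
    - [[0.0281,-0.029,0],0]
    - [[0.0281,-0.029,0],0]
    - [[0.0281,-0.029,0],0]

```text
time_s: 23.03
tcp_pos: [0.3809, -0.1586, 0.1804]
ee_rot: [[-0.905, -0.426, 0.002], [-0.426, 0.905, -0.0], [-0.002, -0.001, -1.0]]
wrist_force: [1.0, -1.3, -0.1]
gripper_width: 0.579
gripper_force: 0.0
```

Request:
apply_moves:
  moves:
    - [[0.0281,-0.029,0],0]
    - [[0.0281,-0.029,0],0]
    - [[0,0,0],0]
    - [[0,0,0],0]
    - [[0,0,0],0]

```text
time_s: 23.45
tcp_pos: [0.3556, -0.2336, 0.1797]
ee_rot: [[-0.905, -0.425, 0.001], [-0.425, 0.905, -0.0], [-0.001, -0.001, -1.0]]
wrist_force: [0.9, 0.1, -0.1]
gripper_width: 0.574
gripper_force: 0.0
```

Run:
```python
from h import *
np.set_printoptions(precision=4,suppress=True)
T=imaging.capture("top");S=imaging.capture("side");print(r.sense()["time_s"],r.sense()["tcp_pos"])
def mean(c,lo,hi,box):
    x,y,w,h=box;ys,xs=np.nonzero(cv2.inRange(cv2.cvtColor(c["frame"][y:y+h,x:x+w],cv2.COLOR_BGR2HSV),lo,hi));return len(xs),xs.mean()+x,ys.mean()+y
print("blue T",mean(T,(100,120,60),(125,255,255),(160,220,80,80)),"was 203.53,264.70","S",mean(S,(100,120,60),(125,255,255),(290,175,60,45)),"was 312.24,193.32")
print("button",mean(T,(18,90,60),(32,255,255),(150,170,50,50)),"was 176.3,198.2")
for n in("staples_a","wheel","ink_bottle"):
    a,_=at(T,n);b,_=at(S,n);print(n,a,b)
old=cv2.imread("pics/s0.png");d=cv2.absdiff(old,S["frame"]).max(2);print("side diff wheel",(d[280:380,245:367]>50).sum())
c=lambda f,x,y,w,h:cv2.resize(f[y:y+h,x:x+w],(400,300),interpolation=cv2.INTER_CUBIC)
cv2.imwrite("pics/f.png",np.vstack([np.hstack([c(T["frame"],100,160,160,120),c(S["frame"],270,165,120,90)]),np.hstack([c(S["frame"],240,270,136,102),c(old,240,270,136,102)])]))
```

```text
23.55 [ 0.3562 -0.2326  0.1795]
blue T (272, np.float64(203.52573529411765), np.float64(264.6875)) was 203.53,264.70 S (6, np.float64(312.3333333333333), np.float64(193.33333333333334)) was 312.24,193.32
button (23, np.float64(171.56521739130434), np.float64(187.73913043478262)) was 176.3,198.2
staples_a [332.288 242.976] [328.192 265.392]
wheel [442.624 261.504] [303.872 334.704]
ink_bottle [328.832 187.68 ] [372.608 265.824]
side diff wheel 0
```

View pics/f.png

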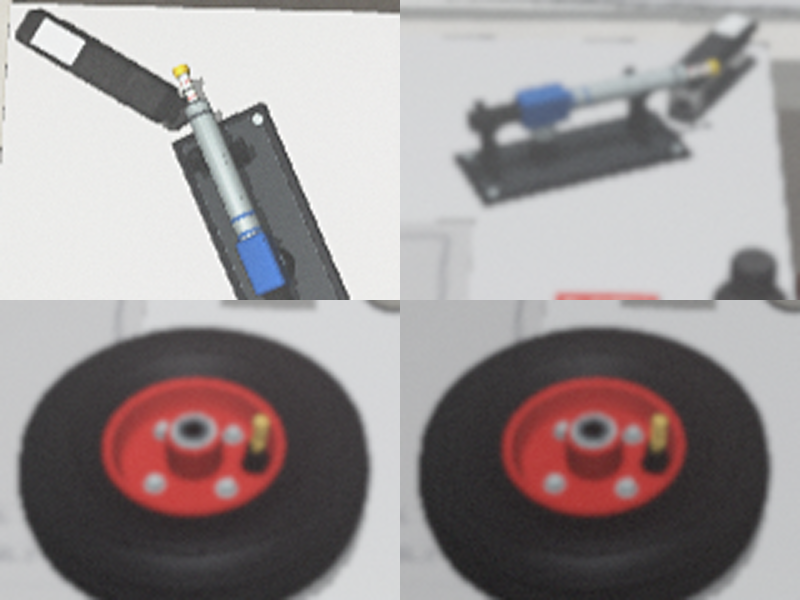

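The final view shows the gauge back in its rest in the same place (blue head at pixel (203.5,264.7), as before). The rod is out, with its button at (171.6,187.7), and the wheel has not moved. I'll hand it in.

```bash
python3 -c "
from station import r
print(r.finish_job())"
```

```text
the job is handed in; nothing more can be done
None
```

The job is handed in: the gauge was seated on the valve and held at about 15 N for just over a second, the rod came out about 20 mm, and the gauge is back in its rest with the rod still out and the wheel unmoved.

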